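# Power up and tare the laboratory balance

## Robot

A 6-joint arm with a two-finger parallel gripper is mounted at the origin on the work surface. World frame = base frame: x ahead of the robot, y to its left, z up, the work surface at z = 0. Lengths are in m, angles in rad, forces in N, time in s.
With the tool pointing down it reaches from about 0.3 to 0.775 m from the base axis. Payload 14.6 kg.
Tool frame: the origin (TCP) lies on the centre line of the jaws, within the pads' length; the fingertips stand 19 mm ahead of it and the grasp point (between the pads) is the TCP; y points along the fingers, x is the direction in which the jaws open and shut, and the axes are right-handed (so a half turn about y gives the same grasp; the last joint's range is limited). The gripper opens to 94 mm and grips with 3 to 60 N. Pads are 16 mm wide; open, the fingers measure 119 mm over their backs; the gripper's body (75 mm by 177 mm) begins 78 mm behind the grasp point.
Start: joints at [-1.4, 0.3, 1.521, -0, 1.321, -0.067], TCP at [0.13, -0.535, 0.224] pointing down, gripper open.
Joint ranges: [-3.03, 3.03], [-0.79, 2.21], [0.23, 2.52], [-1.04, 4.18], [0, 3.07], [-2.55, 2.55]. Speed limits (rad/s): [2.22, 2.22, 2.57, 3.14, 3.14, 3.14].

## Interface

Orientations are given as [roll, pitch, yaw] about the fixed x, y, z axes, in that order (R = Rz(yaw) Ry(pitch) Rx(roll)).
In Python, from station import ctrl, optics gives the robot as it stands.
- The arm moves only by the tool jog_arm, never from a script. Its argument "targets" is a list of rows, each a list of 3 entries, a list of its own where there are three numbers: the finger opening in cm, from 0 to 9.4, then the shift along the tool's x, y, z in cm, then the turn about the tool's y in rad. A call has 1 to 10 rows; each row is the pose to reach, as a shift and turn from the pose commanded when the call began, along the tool's axes at that moment; what a row does not reach only later rows make up. A row lasts 1/10 s, in which the tool goes at most 50 mm and 8.59 degrees, less where a joint would pass 70% of its speed; a pose out of reach is approached as far as the arm can. A call with a gripper value outside its range is refused whole. The fingers move at their own pace and stop on an object; "grip_force" is the grip in N (left out, the last holds). Time passes only in rows, so rows that repeat a pose let the fingers close. It gives the time, the measured TCP pose, the force and the opening at its end, in the units of the state.
- ctrl.get_obs(): the state, without advancing time (a new reading comes with each control period).
- optics.camera(name): name is "side" or "top" or "wrist"; returns a dict with "img" (400x640x3 uint8, red, green, blue), "range_z" (400x640 float32, m along the optical axis (not along the pixel's ray), 0 where there is no reading), "camera_matrix" (3x3 intrinsics, pixels), "world_to_cam" (4x4, takes a point from world to camera coordinates); the wrist camera has in their place "mount" (4x4, takes a point from camera to tool coordinates, whose origin is the TCP and whose axes are the tool frame's). Camera axes: x right, y up, looking along -z (the intrinsics and any distortion apply to the point x, -y, -z); pixel columns grow to the right and rows downward; lengths in m; the calibration is good to about 2 mm. A picture is of the moment at which its call begins: read the wrist's pose just before it.
- ctrl.hand_in(): hands the job in, once; it reports no verdict.
The state is a dict: "time_s": time; "qpos": joint angles; "joint_vel": joint speeds; "tau": joint torques, N m; "ee_pos": TCP position; "eef_rot": TCP orientation; "force": force on the tool from outside, world axes, zero at the start; "moment": the same for the moment, N m; "grip_width": finger opening in m.
Only numpy, scipy, OpenCV 4.12 (cv2) and the standard library are available. Lean on these libraries where they do the work, as an engineer would, in place of code of your own. Each camera call takes 0.05 s, during which the arm holds its last target. There are 200 camera calls.

## Task

Get the balance ready for weighing into the white dish that already stands on its pan: switch on the socket block by pressing the red end of its rocker fully down, then press the balance's green on key fully down so that it stays in, then press its blue tare key fully down and let it come back up. Do it in that order, with the fingertips only; do not press the yellow key. Pick nothing up, and leave the dish, test-tube rack, beaker and bottle where they stand.

Things in the scene. Friction and masses are not known exactly. Their poses are not given: they have to be found in the camera images.
- socket: white socket block, 150 (x) x 85 (y) x 40 mm high, fixed to the table; origin at the centre of its underside, z up. On its top, towards its -x end, is a rocker 60 mm long (along the block's x), 30 mm wide, in a grey frame 44 mm above the table; rocker pivot at x = -30 mm, 52 mm above the table. Socket holes at the +x end
- rocker_red_end (a point): middle of the upper face of the rocker's red half, 20 mm from the pivot; moves with the rocker, from 62 mm (off) down to 56 mm (on) above the table. The rocker is a shallow V: red half towards the block's -x, black half towards +x. Off: red half slopes up outwards by 0.28 rad, black half level. On: red half level, black half raised
- rocker (a joint): rocker angle in rad: 0 is off (red end up), 0.28 is fully on (red end down, the stop). It stays where it is left; it takes about 2.5 N at the red half's middle
- balance: white balance, 290 (x) x 210 (y) mm, fixed; origin: centre of its underside, z up, x from keys to pan. Key deck 45 mm high at the -x end; three keys in a row along y, at x = -115, y = -60, 0, 60 mm; which colour is where varies. Behind: display, body 64 mm high, round steel pan 130 mm across, top 78 mm above the table, centre at x = 55 mm
- key_on_top (a point): top centre of the green square key on the balance (on). Cap 24 x 24 mm on a 34 mm square black bezel; the cap top starts 15 mm above the key deck (11 mm above its bezel), 60 mm above the table, and travels 6 mm straight down. This point moves with the cap; its x and y axes are the balance's, z up
- key_on (a joint): green key's depth in m: 0 is up, 0.006 fully in. A latching key: takes about 3.5 N and stays where it is left
- key_tare_top (a point): top centre of the blue square key on the balance (tare). Cap 24 x 24 mm on a 34 mm square black bezel; the cap top starts 15 mm above the key deck (11 mm above its bezel), 60 mm above the table, and travels 6 mm straight down. This point moves with the cap; its x and y axes are the balance's, z up
- key_tare (a joint): blue key's depth in m: 0 is up, 0.006 fully in. Sprung: 1.5 N to start, 5 N fully in; comes back up when let go
- key_mode_top (a point): top centre of the yellow square key on the balance (not to be pressed). Cap 24 x 24 mm on a 34 mm square black bezel; the cap top starts 15 mm above the key deck (11 mm above its bezel), 60 mm above the table, and travels 6 mm straight down. This point moves with the cap; its x and y axes are the balance's, z up
- key_mode (a joint): yellow key's depth in m: 0 is up, 0.006 fully in. Sprung like the blue key; must be left alone
- dish: white porcelain dish, loose, standing on the balance's pan; 80 mm across the rim, 30 mm high (rim 108 mm above the table); origin at the centre of its underside
- rack: blue and white test-tube rack with eight glass tubes, loose, one piece, 74 (x) x 135 (y) mm, tube tops 111 mm high; origin at the centre of its underside
- beaker: empty clear beaker, loose, 72 mm across, 90 mm high; origin at the centre of its underside
- bottle: clear bottle with green label and green cap, loose, 66 mm across, 190 mm high; origin at the centre of its underside

How it is judged:
By the outcome, as a careful person would: the job done as asked, in the order asked, and still so for the second after the job is handed in, with the robot touching nothing.
It also fails if it takes over 48 s, if anything falls off the work surface, if the arm or the gripper's body presses on something with over 40 N, if the wrist force passes 120 N, or if a joint passes its speed limit or range.

## Working session

There is one attempt and no reset: what is moved stays moved. The work goes in short steps, Python scripts to look and compute and a tool call to move; the robot and the scene stay as the last step left them, time stands still between calls to the robot, and variables do not carry over. Pictures are saved under pics/ and viewed, about 8 in all and at most 12, crops included, and the job is handed in when it is done.

Besides the shell and the picture viewer there is one more tool, called after "Request:" in YAML: its name, and indented under it one key for each argument. jog_arm: Moves the arm, as the interface text tells. Its arguments: {"type":"object","properties":{"targets":{"type":"array","items":{"type":"array"}},"grip_force":{"type":"number"}},"required":["targets"]}

```bash
mkdir -p pics; ls; cat > h.py <<'E'
import numpy as np, cv2
from station import ctrl, optics
def snap(n,f):
    c=optics.camera(n); cv2.imwrite('pics/'+f,c['img'][:,:,::-1]); np.savez('pics/'+f[:-4],**c); return c
def ray(c,u,v,z):
    K=c['camera_matrix'];T=np.linalg.inv(c['world_to_cam'])
    d=np.array([(u-K[0,2])/K[0,0],-(v-K[1,2])/K[1,1],-1]); d=T[:3,:3]@d;o=T[:3,3]
    return o+d*(z-o[2])/d[2]
E
python3 - <<'E'
from h import *
for n in('top','side'):
    c=snap(n,n+'1.png'); print(n,c['camera_matrix'].round(1).tolist(),c['world_to_cam'].round(3).tolist(),[k for k in c])
o=ctrl.get_obs(); print(o)
E
```

```text
pics
top [[393.8, 0.0, 323.7], [0.0, 393.8, 199.4], [0.0, 0.0, 1.0]] [[0.012, -1.0, -0.011, 0.014], [0.998, 0.012, 0.063, -0.569], [-0.063, -0.012, 0.998, -0.876], [0.0, 0.0, 0.0, 1.0]] ['img', 'range_z', 'camera_matrix', 'world_to_cam']
side [[475.1, 0.0, 312.2], [0.0, 475.1, 193.7], [0.0, 0.0, 1.0]] [[-0.995, -0.101, 0.021, 0.599], [0.068, -0.493, 0.868, -0.1], [-0.077, 0.864, 0.497, -1.015], [0.0, 0.0, 0.0, 1.0]] ['img', 'range_z', 'camera_matrix', 'world_to_cam']
{'time_s': 0.1, 'qpos': array([-1.39962936e+00,  3.00417431e-01,  1.52151144e+00, -1.09452991e-05,
        1.32070844e+00, -6.66119917e-02]), 'joint_vel': array([ 0.00070147, -0.0022797 , -0.00101072,  0.00020484, -0.00208579,
       -0.00163613]), 'tau': array([ 1.10610115e-03, -5.32646334e+01, -3.53282797e+01,  7.09521957e-02,
        2.35550426e-02, -3.87940679e-05]), 'ee_pos': array([ 0.12950089, -0.53431483,  0.22394522]), 'eef_rot': array([-1.57073737e+00,  1.04305142e-03, -1.33301462e+00]), 'force': array([-0.3310295 ,  0.33891743,  0.39158359]), 'moment': array([0.02752206, 0.0375225 , 0.05281182]), 'grip_width': 0.09409530170675856}
```

View pics/top1.png

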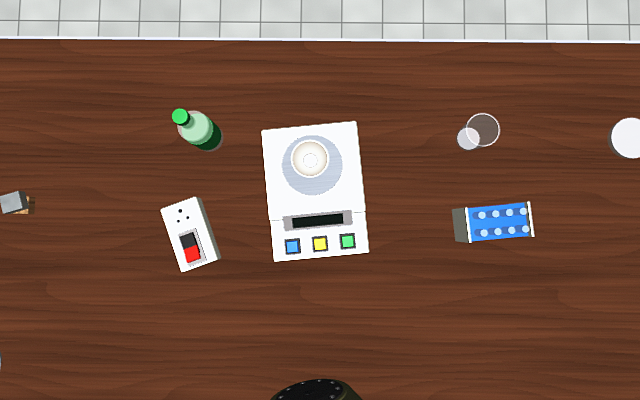

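View pics/side1.png

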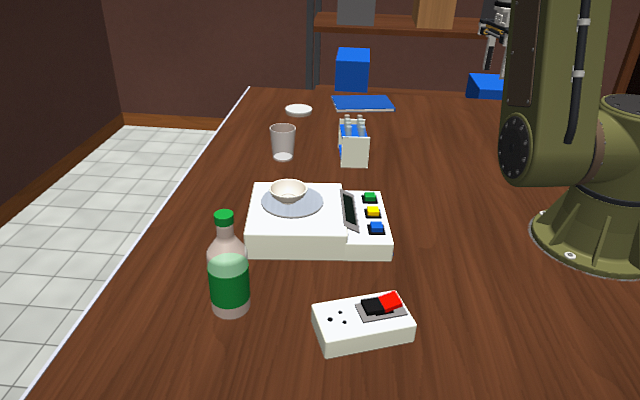

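```bash
cat >> h.py <<'E'
COL={'red':((0,160,130),(6,255,255)),'green':((50,120,100),(75,255,255)),'blue':((98,120,100),(118,255,255)),'yellow':((22,140,130),(35,255,255))}
def blobs(c,col,box=None):
    h=cv2.cvtColor(np.ascontiguousarray(c['img']),cv2.COLOR_RGB2HSV); m=cv2.inRange(h,*map(np.array,COL[col]))
    n,_,s,ce=cv2.connectedComponentsWithStats(m)
    return [(s[i,4],*ce[i].round(1),s[i,:4].tolist()) for i in range(1,n) if s[i,4]>60]
E
python3 - <<'E'
from h import *
for n in('top','side'):
    c=dict(np.load(f'pics/{n}1.npz'))
    for k in COL:
        for b in blobs(c,k): print(n,k,b,ray(c,b[1],b[2],.06).round(4), round(float(c['range_z'][int(b[2]),int(b[1])]),3))
c=dict(np.load('pics/top1.npz'))
h=cv2.cvtColor(c['img'],cv2.COLOR_RGB2HSV); m=cv2.inRange(h,(0,0,170),(180,60,255))
for q in cv2.findContours(m[190:280,150:230],0,2)[0]:
    if cv2.contourArea(q)>500:
        r=cv2.minAreaRect(q+np.array([150,190])); print(r,[ray(c,*p,.04)[:2].round(3).tolist() for p in cv2.boxPoints(r)])
E
```

```text
top red (np.int32(195), np.float64(191.6), np.float64(253.3), [184, 245, 16, 17]) [0.4462 0.3037 0.06  ] 0.847
top green (np.int32(204), np.float64(179.5), np.float64(115.6), [172, 108, 16, 16]) [0.7469 0.3406 0.06  ] 0.734
top green (np.int32(125), np.float64(347.4), np.float64(241.0), [342, 235, 12, 12]) [ 0.4769 -0.0312  0.06  ] 0.846
top blue (np.int32(1582), np.float64(496.6), np.float64(221.6), [468, 203, 60, 39]) [ 0.5224 -0.3508  0.06  ] 0.831
top blue (np.int32(135), np.float64(291.9), np.float64(246.2), [286, 240, 13, 13]) [0.4642 0.0879 0.06  ] 0.846
top yellow (np.int32(126), np.float64(319.5), np.float64(243.8), [314, 238, 12, 12]) [0.4701 0.0286 0.06  ] 0.847
side red (np.int32(304), np.float64(390.1), np.float64(301.1), [378, 291, 24, 21]) [0.4478 0.3093 0.06  ] 0.755
side green (np.int32(75), np.float64(369.6), np.float64(196.0), [364, 192, 12, 9]) [ 0.479  -0.0215  0.06  ] 1.043
side green (np.int32(176), np.float64(223.2), np.float64(213.9), [214, 209, 20, 11]) [0.7756 0.0928 0.06  ] 0.725
side green (np.int32(90), np.float64(225.2), np.float64(290.8), [221, 280, 10
[... 187 characters left out ...]
(488.3), np.float64(85.2), [469, 73, 35, 27]) [ 0.0321 -0.9205  0.06  ] 2.28
side blue (np.int32(799), np.float64(362.2), np.float64(101.6), [332, 95, 64, 16]) [ 0.5015 -0.6539  0.06  ] 1.74
side blue (np.int32(85), np.float64(354.2), np.float64(130.3), [350, 124, 10, 13]) [ 0.5219 -0.3963  0.06  ] 1.327
side blue (np.int32(120), np.float64(376.3), np.float64(226.5), [370, 222, 13, 10]) [0.4663 0.0978 0.06  ] 0.94
side yellow (np.int32(109), np.float64(372.7), np.float64(210.5), [367, 206, 12, 10]) [0.4728 0.0384 0.06  ] 0.992
((188.27540588378906, 233.96234130859375), (67.42112731933594, 38.562705993652344), 70.90650939941406) [[0.543, 0.387], [0.572, 0.306], [0.432, 0.253], [0.403, 0.332]]
```

Request:
jog_arm:
  targets:
    - [0,[-4.5,0,4],0]
    - [0,[-9,0,8],0]
    - [0,[-13,0,12],0]
    - [0,[-17.5,0,16],0]
    - [0,[-22,0,20],0]
    - [0,[-26,0,24],0]
    - [0,[-29,0,28],0]
    - [0,[-32,0,31],0]
    - [0,[-34,0,34],0]
    - [0,[-36,0,36],0]
  grip_force: 10

```text
time_s: 1.1
ee_pos: [0.3898, -0.106, 0.2246]
eef_rot: [-1.57, -0.0, -1.333]
force: [0.1, -1.1, 0.0]
grip_width: 0.0174
```

Request:
jog_arm:
  targets:
    - [0,[-4.5,0,1.7],-0.03]
    - [0,[-9,0,3.4],-0.06]
    - [0,[-13.5,0,5.1],-0.1]
    - [0,[-18,0,6.8],-0.13]
    - [0,[-22.5,0,8.5],-0.13]
    - [0,[-27,0,10.2],-0.13]
    - [0,[-31.5,0,11.9],-0.13]
    - [0,[-36,2,13.6],-0.13]
    - [0,[-37.8,4,14.2],-0.13]
    - [0,[-37.8,5,14.2],-0.13]

```text
time_s: 2.1
ee_pos: [0.437, 0.2946, 0.1721]
eef_rot: [-1.574, -0.0, -1.2]
force: [0.1, -0.8, 0.6]
grip_width: 0.0007
```

```bash
python3 - <<'E'
from h import *
from scipy.spatial.transform import Rotation as Ro
o=ctrl.get_obs(); c=snap('wrist','w1.png'); s=snap('side','side2.png')
print(o['time_s'],o['ee_pos'],o['eef_rot'],o['force'],o['grip_width'])
print(c['mount'].round(3))
T=np.eye(4);T[:3,:3]=Ro.from_euler('xyz',o['eef_rot']).as_matrix();T[:3,3]=o['ee_pos']
c['world_to_cam']=np.linalg.inv(T@c['mount'])
for k in('red','green','blue','yellow'):
  for b in blobs(c,k): print(k,b,ray(c,b[1],b[2],.06).round(4))
a=np.hstack([c['img'],s['img']]);cv2.imwrite('pics/c1.png',cv2.resize(a,(800,250),interpolation=3)[:,:,::-1])
E
```

```text
2.1 [0.43700225 0.29464723 0.17205626] [-1.57378179e+00 -2.74046647e-04 -1.20018065e+00] [ 0.05843328 -0.81074562  0.58978817] 0.0007410433396895934
[[ 1.    -0.001 -0.     0.   ]
 [ 0.     0.262 -0.965 -0.159]
 [ 0.001  0.965  0.262  0.075]
 [ 0.     0.     0.     1.   ]]
red (np.int32(1183), np.float64(304.6), np.float64(184.9), [288, 168, 34, 35]) [0.4472 0.3037 0.06  ]
blue (np.int32(646), np.float64(533.4), np.float64(250.8), [517, 237, 34, 28]) [0.4652 0.0892 0.06  ]
yellow (np.int32(459), np.float64(593.9), np.float64(262.9), [578, 252, 33, 20]) [0.4749 0.0313 0.06  ]
```

View pics/c1.png

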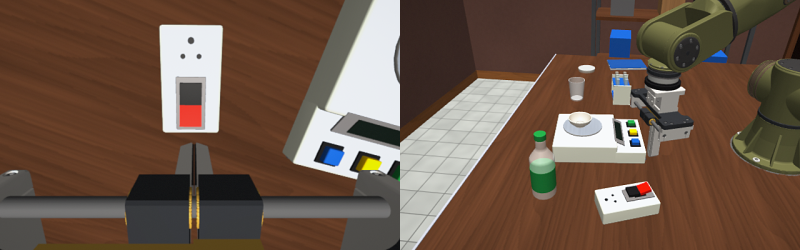

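Request:
jog_arm:
  targets:
    - [0,[0,3,0],0]
    - [0,[0,6,0],0]
    - [0,[0,7.5,0],0]
    - [0,[0,8,0],0]
    - [0,[0,8,0],0]
    - [0,[0,8,0],0]

```text
time_s: 2.8
ee_pos: [0.4386, 0.2927, 0.0959]
eef_rot: [-1.569, 0.0, -1.204]
force: [0.1, -0.7, 0.9]
grip_width: 0.0008
```

Request:
jog_arm:
  targets:
    - [0,[-0.8,0,0.5],0]
    - [0,[-0.8,0,0.5],0]
    - [0,[-0.8,0.5,0.5],0]
    - [0,[-0.8,0.9,0.5],0]
    - [0,[-0.8,1.2,0.5],0]
    - [0,[-0.8,1.5,0.5],0]
    - [0,[-0.8,1.7,0.5],0]
    - [0,[-0.8,1.9,0.5],0]
    - [0,[-0.8,2.1,0.5],0]
    - [0,[-0.8,2.1,0.5],0]

```text
time_s: 3.8
ee_pos: [0.4399, 0.3021, 0.075]
eef_rot: [-1.57, 0.0, -1.203]
force: [-9.8, -5.1, 20.8]
grip_width: 0.0007
```

Request:
jog_arm:
  targets:
    - [0,[0,-1,0],0]
    - [0,[0,-4,0],0]
    - [0,[0,-8,0],0]
    - [0,[0,-8,0],0]
    - [0,[0,-8,0],0]

```text
time_s: 4.3
ee_pos: [0.44, 0.3022, 0.1539]
eef_rot: [-1.569, 0.0, -1.203]
force: [-0.4, -0.5, -0.6]
grip_width: 0.0003
```

```bash
cat >> h.py <<'E'
def wrist(f):
    from scipy.spatial.transform import Rotation as Ro
    o=ctrl.get_obs(); c=snap('wrist',f); print(o['time_s'],o['ee_pos'],o['eef_rot'],o['force'])
    T=np.eye(4);T[:3,:3]=Ro.from_euler('xyz',o['eef_rot']).as_matrix();T[:3,3]=o['ee_pos']
    c['world_to_cam']=np.linalg.inv(T@c['mount']);c['T']=T
    for k in COL:
        for b in blobs(c,k):
            p=ray(c,b[1],b[2],.06); print(k,b,p.round(4),'tool cm',((np.linalg.inv(T)@np.append(p,1))[:3]*100).round(2))
    return c
def height(c,u,v):
    K=c['camera_matrix'];d=c['range_z'][v,u];return (np.linalg.inv(c['world_to_cam'])@[(u-K[0,2])/K[0,0]*d,-(v-K[1,2])/K[1,1]*d,-d,1])[:3]
E
python3 - <<'E'
from h import *
c=wrist('w2.png'); s=snap('side','side3.png')
w0=dict(np.load('pics/side2.npz'))
f=lambda i:cv2.resize(i[270:350,300:430],(390,240),interpolation=cv2.INTER_CUBIC)
cv2.imwrite('pics/c2.png',np.hstack([f(w0['img']),f(s['img'])])[:,:,::-1])
for v in range(125,205,6): print(v,height(c,305,v).round(4))
E
```

```text
4.3 [0.44002772 0.3022044  0.15386391] [-1.56908311e+00  2.86709152e-04 -1.20305188e+00] [-0.41229973 -0.49225892 -0.62444984]
red (np.int32(1219), np.float64(311.3), np.float64(197.4), [294, 180, 36, 35]) [0.447  0.3039 0.06  ] tool cm [0.1  9.39 0.7 ]
blue (np.int32(715), np.float64(553.7), np.float64(265.7), [536, 251, 36, 30]) [0.4653 0.0893 0.06  ] tool cm [20.77  9.37 -5.32]
yellow (np.int32(269), np.float64(622.0), np.float64(274.6), [608, 267, 28, 18]) [0.4792 0.0301 0.06  ] tool cm [26.8   9.37 -6.15]
125 [0.4974 0.3289 0.0386]
131 [0.493  0.3272 0.0416]
137 [0.4886 0.3255 0.0429]
143 [0.4854 0.324  0.0565]
149 [0.4816 0.3225 0.0617]
155 [0.4772 0.3208 0.0611]
161 [0.473  0.3192 0.0621]
167 [0.468  0.3174 0.0585]
173 [0.5098 0.329  0.3134]
179 [0.4584 0.3138 0.0556]
185 [0.4539 0.312  0.056 ]
191 [0.4489 0.3101 0.0548]
197 [0.4443 0.3084 0.0551]
203 [0.4395 0.3066 0.0553]
```

View pics/c2.png

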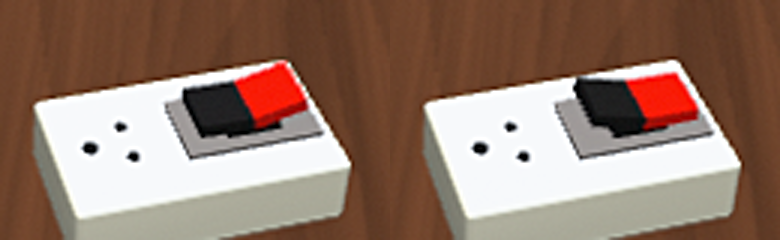

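Request:
jog_arm:
  targets:
    - [0,[4.5,0,-1.2],0.05]
    - [0,[9,0,-2.4],0.1]
    - [0,[13.5,0,-3.6],0.15]
    - [0,[18,0,-4.8],0.2]
    - [0,[22.5,0,-6],0.26]
    - [0,[27,0,-7.2],0.26]
    - [0,[31,0,-8.2],0.26]
    - [0,[32.4,0,-8.5],0.26]
    - [0,[32.4,0,-8.5],0.26]
    - [0,[32.4,0,-8.5],0.26]

```text
time_s: 5.4
ee_pos: [0.4766, -0.03, 0.1528]
eef_rot: [-1.572, 0.001, -1.463]
force: [-0.5, -0.1, 0.2]
grip_width: 0.0005
```

```bash
python3 - <<'E'
from h import *
c=wrist('w3.png')
E
```

```text
5.4 [ 0.47664698 -0.03000464  0.15278898] [-1.57200717e+00  5.38605225e-04 -1.46304315e+00] [-0.51756733 -0.05791389  0.15285942]
green (np.int32(808), np.float64(313.0), np.float64(204.5), [299, 191, 29, 28]) [ 0.4782 -0.0324  0.06  ] tool cm [0.26 9.28 0.14]
blue (np.int32(62), np.float64(628.5), np.float64(142.8), [611, 142, 29, 4]) [ 0.5533 -0.2672  0.06  ] tool cm [24.41  9.26  5.08]
blue (np.int32(836), np.float64(165.8), np.float64(204.0), [150, 190, 32, 29]) [0.4658 0.0856 0.06  ] tool cm [-11.6    9.28   0.17]
yellow (np.int32(863), np.float64(239.1), np.float64(204.0), [224, 190, 31, 29]) [0.4721 0.0268 0.06  ] tool cm [-5.69  9.28  0.18]
```

View pics/w3.png

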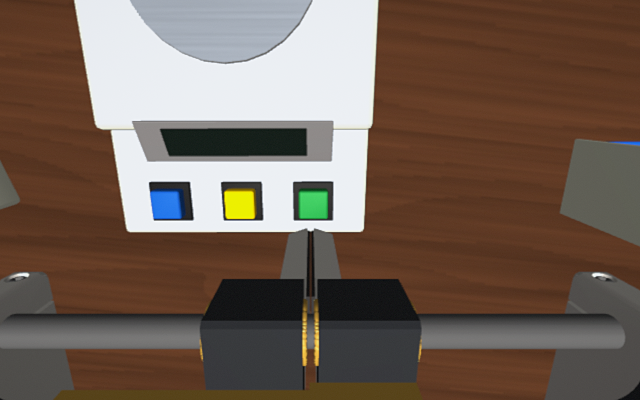

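Request:
jog_arm:
  targets:
    - [0,[0.2,3,0.1],0]
    - [0,[0.2,6,0.1],0]
    - [0,[0.2,6.8,0.1],0]
    - [0,[0.2,7.1,0.1],0]
    - [0,[0.2,7.4,0.1],0]
    - [0,[0.2,7.6,0.1],0]
    - [0,[0.2,7.8,0.1],0]
    - [0,[0.2,8.0,0.1],0]
    - [0,[0.2,8.0,0.1],0]
    - [0,[0.2,8.0,0.1],0]

```text
time_s: 6.45
ee_pos: [0.4784, -0.0328, 0.0737]
eef_rot: [-1.57, -0.0, -1.463]
force: [1.3, 1.5, 3.9]
grip_width: -0.0001
```

Request:
jog_arm:
  targets:
    - [0,[0,0.1,0],0]
    - [0,[0,0.1,0],0]
    - [0,[0,0.2,0],0]
    - [0,[0,0.2,0],0]

```text
time_s: 6.85
ee_pos: [0.4786, -0.0328, 0.0728]
eef_rot: [-1.57, -0.0, -1.463]
force: [-5.5, 1.9, 20.3]
grip_width: 0.0004
```

Request:
jog_arm:
  targets:
    - [0,[0,-1,0],0]
    - [0,[0,-4,0],0]
    - [0,[0,-8,0],0]
    - [0,[-4,-8,0],0]
    - [0,[-8,-8,0],0]
    - [0,[-11.9,-8,0],0]
    - [0,[-11.9,-8,0],0]
    - [0,[-11.9,-8,0],0]

```text
time_s: 7.65
ee_pos: [0.4651, 0.0858, 0.1514]
eef_rot: [-1.571, -0.0, -1.461]
force: [-0.6, -1.0, 0.5]
grip_width: 0.0005
```

```bash
python3 - <<'E'
from h import *
c=wrist('w4.png')
for k in('green','yellow','blue'):
  for b in blobs(c,k):
    u,v=int(b[1]),int(b[2]); print(k,np.median([height(c,u+i,v+j)[2] for i in range(-5,6,2) for j in range(-5,4,2) if u+i<640]).round(4))
cv2.imwrite('pics/c4.png',c['img'][120:320,100:500,::-1].repeat(2,0).repeat(2,1))
E
```

```text
7.65 [0.46507297 0.08584989 0.15135196] [-1.57141608e+00 -2.88076981e-04 -1.46141118e+00] [-0.61330697 -0.98841757  0.46948491]
red (np.int32(1286), np.float64(41.9), np.float64(199.4), [17, 179, 50, 42]) [0.4476 0.2989 0.06  ] tool cm [-21.37   9.13   0.59]
green (np.int32(795), np.float64(453.6), np.float64(204.3), [439, 191, 31, 28]) [ 0.4796 -0.0286  0.06  ] tool cm [11.53  9.14  0.2 ]
blue (np.int32(864), np.float64(308.5), np.float64(206.0), [294, 192, 30, 29]) [0.4654 0.0869 0.06  ] tool cm [-0.1   9.14  0.05]
yellow (np.int32(866), np.float64(382.4), np.float64(205.9), [367, 192, 32, 29]) [0.472  0.0279 0.06  ] tool cm [5.83 9.14 0.07]
green 0.0535
yellow 0.0592
blue 0.0593
```

View pics/c4.png

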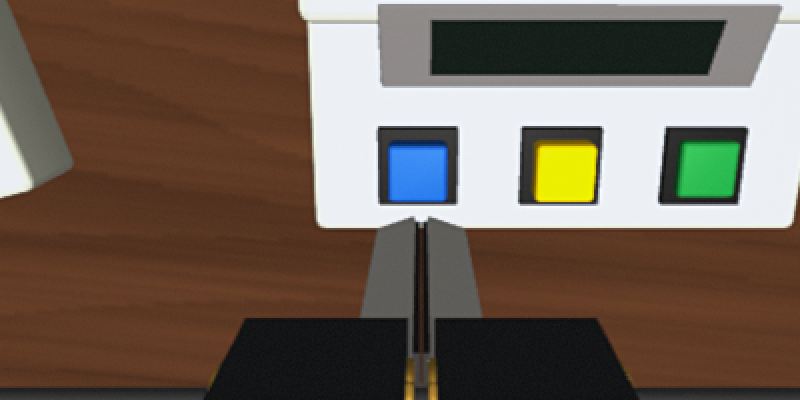

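The picture shows green, at crop (708,170), sunk about 6 mm below yellow and blue, so it has latched. The fingers stand over blue, at crop (418,172).

Request:
jog_arm:
  targets:
    - [0,[-0.1,3,0],0]
    - [0,[-0.1,6,0],0]
    - [0,[-0.1,6.7,0],0]
    - [0,[-0.1,7.0,0],0]
    - [0,[-0.1,7.3,0],0]
    - [0,[-0.1,7.6,0],0]
    - [0,[-0.1,7.8,0],0]
    - [0,[-0.1,8.0,0],0]
    - [0,[-0.1,8.0,0],0]
    - [0,[-0.1,8.0,0],0]

```text
time_s: 8.7
ee_pos: [0.466, 0.0864, 0.073]
eef_rot: [-1.569, -0.001, -1.463]
force: [-3.7, -4.4, 18.6]
grip_width: 0.0006
```

18.6 N is well above the 5 N needed, so the key is on its stop. I'll lift off.

Request:
jog_arm:
  targets:
    - [0,[0,-1,0],0]
    - [0,[0,-4,0],0]
    - [0,[0,-8,0],0]
    - [0,[0,-12,0],0]
    - [0,[0,-12,0],0]
    - [0,[0,-12,0],0]

```text
time_s: 9.3
ee_pos: [0.4653, 0.0867, 0.1918]
eef_rot: [-1.57, 0.0, -1.463]
force: [-1.1, 0.5, -0.4]
grip_width: 0.0006
```

```bash
python3 - <<'E'
from h import *
c=wrist('w5.png')
for k in('red','green','yellow','blue'):
  for b in blobs(c,k):
    u,v=int(b[1]),int(b[2]); print(k,np.median([height(c,u+i,v+j)[2] for i in range(-5,6,2) for j in range(-5,4,2) if 0<=u+i<640]).round(4))
s=snap('side','side4.png'); a=dict(np.load('pics/side1.npz'))
cv2.imwrite('pics/c5.png',np.hstack([x['img'][80:380,190:540] for x in(a,s)])[:,:,::-1])
E
```

```text
9.3 [0.46525063 0.08674936 0.19180642] [-1.56954631e+00  2.17548669e-04 -1.46288401e+00] [-1.08046546  0.51221249 -0.37135313]
red (np.int32(978), np.float64(77.8), np.float64(188.7), [57, 171, 42, 36]) [0.4474 0.2992 0.06  ] tool cm [-21.31  13.19   0.5 ]
green (np.int32(599), np.float64(436.4), np.float64(192.5), [423, 181, 28, 24]) [ 0.4795 -0.029   0.06  ] tool cm [11.66 13.18  0.16]
blue (np.int32(649), np.float64(309.5), np.float64(194.0), [297, 182, 26, 25]) [0.4654 0.0871 0.06  ] tool cm [-3.000e-02  1.318e+01  1.000e-02]
yellow (np.int32(657), np.float64(374.0), np.float64(194.0), [361, 182, 27, 25]) [0.4719 0.0279 0.06  ] tool cm [5.920e+00 1.318e+01 1.000e-02]
red 0.0554
green 0.0533
yellow 0.0593
blue 0.0594
```

View pics/c5.png

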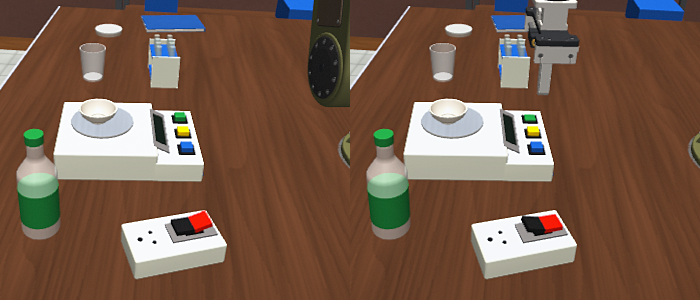

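The rocker is on, green is in, blue and yellow are up, and nothing else has moved.

```bash
python3 -c "
from station import ctrl
print(ctrl.hand_in())"
```

```text
the job is handed in; nothing more can be done
None
```

The job is done and handed in at about 9.4 s of the 48 s allowed. With closed fingertips I pressed the rocker's red end, then the green on key, then the blue tare key. Each reached its stop at about 19–21 N.

Last checks, made before handing in:
- **Rocker:** the red half is level at about 55 mm, so it is on.
- **Green key:** its top is about 6 mm below the others (53 mm against 59 mm), so it stayed in.
- **Blue key:** it came back up to 59 mm. That it went fully in rests on the force and the fingertip height while pressed (about 54 mm); I took no picture at that moment.
- **Yellow key:** it is up at 59 mm and was never touched.
- **Dish, rack, beaker and bottle:** they look unmoved in before-and-after side views. This was by eye only, not measured.
- **Arm:** it stands clear, with the fingertips about 11 cm above the keys.

No check failed. The depth readings ran about 0.5–1 mm below nominal, within the 2 mm calibration.

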